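# Set out the pantry jars between flour and oats

## Robot

A 6-joint arm with a two-finger parallel gripper is mounted at the origin on the work surface. World frame = base frame: x ahead of the robot, y to its left, z up, the work surface at z = 0. Lengths are in m, angles in rad, forces in N, time in s.
With the tool pointing down it reaches from about 0.25 to 0.775 m from the base axis. Payload 4 kg.
Tool frame: the origin (TCP) lies on the centre line of the jaws, within the pads' length; the fingertips stand 14 mm ahead of it and the grasp point (between the pads) lies 5 mm behind it (robot.tcp_to_tips is the distance from the TCP to the fingertips, in m); z points along the fingers, y is the line along which they close (so a half turn about z gives the same grasp; the last joint's range is limited). The gripper opens to 94 mm and grips with 3 to 60 N. Pads are 16 mm wide; open, the fingers measure 119 mm over their backs; the gripper's body (75 mm by 177 mm) begins 78 mm behind the grasp point.
Start: joints at [-1.295, 0.087, 1.371, -0, 1.684, -0.103], TCP at [0.203, -0.511, 0.22] pointing down, gripper open.
Joint ranges: [-3.1, 3.1], [-0.76, 2.03], [0.27, 2.55], [-1.08, 4.22], [0.17, 2.65], [-2.57, 2.57]. Speed limits (rad/s): [2.79, 2.79, 3.14, 3.14, 3.14, 3.14].

## Interface

Orientations are given as [roll, pitch, yaw] about the fixed x, y, z axes, in that order (R = Rz(yaw) Ry(pitch) Rx(roll)).
In Python, from bench import robot gives the robot as it stands.
- The arm moves only by the tool carry_out, never from a script. Its argument "increments" is a list of rows, each a list of 3 entries, a list of its own where there are three numbers: the closure in counts, from 0 (fully open) to 255 (shut), then the shift along the tool's x, y, z in mm, then the turn about the tool's z in degrees. In form: [[fingers, [dx, dy, dz], twist], ...]. A call has 1 to 8 rows; each row shifts and turns the commanded pose from where the row before left it, along the tool's axes as they then stand; what a row does not reach is not made up. A row lasts 1/10 s, in which the tool goes at most 50 mm and 8.59 degrees, less where a joint would pass 70% of its speed; a pose out of reach is approached as far as the arm can. A call with a gripper value outside its range is refused whole. The fingers move at their own pace and stop on an object; the grip force is fixed at half the most. Time passes only in rows, so rows that do not move let the fingers close. It gives the time, the measured TCP pose, the force, the opening and the grip force at its end, in the units of the state.
- robot.get_obs(): the state, without advancing time (a new reading comes with each control period).
- robot.snapshot(name): name is "side" or "top"; returns the picture (480x640x3 uint8, blue, green, red); there is no depth.
- robot.get_calibration(name): a dict with "vfov" (degrees; the focal length in pixels is half the picture's height over the tangent of half this angle, whatever the lens; pixels are square), "cx", "cy" (the principal point, pixels), "T" (4x4, takes a point from camera to world coordinates). Camera axes: x right, y down, z forward; pixel columns grow to the right and rows downward; lengths in m; the calibration is good to about 2 mm. A picture is of the moment at which its call begins. get_calibration takes no time and is no camera call.
- robot.close_job(): hands the job in; it is judged then, once.
The state is a dict: "time": time; "joint_positions": joint angles; "qvel": joint speeds; "joint_torque": joint torques, N m; "tool_pos": TCP position; "ee_rot": TCP orientation; "wrist_force": force on the tool from outside, world axes, zero at the start; "wrist_torque": the same for the moment, N m; "width": finger opening in m; "finger_force": force on a finger pad.
Only numpy, scipy, OpenCV 4.12 (cv2) and the standard library are available. Lean on these libraries where they do the work, as an engineer would, in place of code of your own. Each camera call takes 0.05 s, during which the arm holds its last target. There are 200 camera calls.

## Task

Fill the three coasters between the two big storage jars, one small jar centred on each: red lentils on the coaster next to the flour, black beans on the one next to the oats, and cocoa on the one in the middle (the colour of a coaster does not matter). Then stand the small yellow spice tin centred on top of the cocoa jar. Never lay or knock a jar or the tin over, and leave the flour jar, the oats jar and the small empty glass jar where they are.

Things in the scene. Friction and masses are not known exactly. Their poses are not given: they have to be found in the camera images.
- lentil_jar: Closed cylindrical glass jar, 54 mm diameter up to 66 mm height, then a flat-topped screw lid of 51 mm diameter; 84 mm tall overall, about 0.22 kg. Lid and contents orange-red (lentils). Starts on the counter (height 0). Origin: centre of its underside; z along its axis, up.
- cocoa_jar: Closed cylindrical glass jar, 54 mm diameter up to 66 mm height, then a flat-topped screw lid of 51 mm diameter; 84 mm tall overall, about 0.22 kg. Lid and contents brown (cocoa). Starts on the counter (height 0). The tin goes on its lid. Origin: centre of its underside; z along its axis, up.
- bean_jar: Closed cylindrical glass jar, 54 mm diameter up to 66 mm height, then a flat-topped screw lid of 51 mm diameter; 84 mm tall overall, about 0.22 kg. Lid and contents near black (beans). Starts on the counter (height 0). Origin: centre of its underside; z along its axis, up.
- spice_tin: Solid-walled round bright yellow tin, 42 mm diameter (43 mm at the lid, the top 8 mm), 40 mm tall, flat top and bottom, about 0.09 kg. Starts on the counter (height 0). Origin: centre of its underside; z along its axis, up.
- empty_jar: Closed cylindrical glass jar, 54 mm diameter up to 66 mm height, then a flat-topped screw lid of 51 mm diameter; 84 mm tall overall, about 0.15 kg. Empty: clear, faintly bluish glass with a lid of the same look. Stands among the others on the counter and must stay there. Origin: centre of its underside; z along its axis, up.
- flour_jar: Big clip-top jar of white flour, with a white top and an orange seal. Diameter 84 mm (a thin wire clip stands out 5 mm on one side), 110 mm tall, loose, just under 1 kg; stands on the board at one end of the row of coasters (which end varies), its axis about 115 mm (105 to 125 mm) from the centre of the nearest coaster. Not to be moved. Origin: centre of its underside; z along its axis, up.
- oats_jar: Big clip-top jar of tan oats, with a tan top and an orange seal. Diameter 84 mm (a thin wire clip stands out 5 mm on one side), 110 mm tall, loose, just under 1 kg; stands on the board at one end of the row of coasters (which end varies), its axis about 115 mm (105 to 125 mm) from the centre of the nearest coaster. Not to be moved. Origin: centre of its underside; z along its axis, up.
- coaster_cork: Round light-brown cork coaster, 70 mm diameter, 4 mm thick, fixed on the wooden board. It lies in the row of three between the two big jars; which coaster is the middle one varies. Origin: centre of its underside, at height 12 mm (the board's top); its top is at height 16 mm. Neighbouring coasters are about 95 mm apart, centre to centre (80 to 110 mm).
- coaster_slate: Round dark grey slate coaster, 70 mm diameter, 4 mm thick, fixed on the wooden board. It lies in the row of three between the two big jars; which coaster is the middle one varies. Origin: centre of its underside, at height 12 mm (the board's top); its top is at height 16 mm. Neighbouring coasters are about 95 mm apart, centre to centre (80 to 110 mm).
- coaster_green: Round green coaster, 70 mm diameter, 4 mm thick, fixed on the wooden board. It lies in the row of three between the two big jars; which coaster is the middle one varies. Origin: centre of its underside, at height 12 mm (the board's top); its top is at height 16 mm. Neighbouring coasters are about 95 mm apart, centre to centre (80 to 110 mm).
Things that resemble listed ones, but are neither listed nor needed, are in the scene too. Several things have the shape of the spice_tin; the one meant has the colours described above.

How it is judged:
At the end, for the whole second after the job is handed in: Lentils stand on the coaster next to the flour, beans next to the oats, cocoa in the middle, each within 12 mm of its coaster's centre; the tin stands on the cocoa jar's lid within 10 mm of its axis; all four upright, released and at rest ((horizontal distance between lentil_jar and coaster_cork below 0.012 m or horizontal distance between lentil_jar and coaster_slate below 0.012 m or horizontal distance between lentil_jar and coaster_green below 0.012 m) and height (world z) of lentil_jar between 0.013 and 0.019 m and angle between each of lentil_jar, cocoa_jar, bean_jar, spice_tin's own z axis and vertical below 0.08 rad and linear speed of each of lentil_jar, cocoa_jar, bean_jar, spice_tin below 0.02 m/s and angular speed of each of lentil_jar, cocoa_jar, bean_jar, spice_tin below 0.2 rad/s and horizontal distance between lentil_jar and flour_jar below 0.163 m and (horizontal distance between cocoa_jar and coaster_cork below 0.012 m or horizontal distance between cocoa_jar and coaster_slate below 0.012 m or horizontal distance between cocoa_jar and coaster_green below 0.012 m) and height (world z) of cocoa_jar between 0.013 and 0.019 m and horizontal distance between cocoa_jar and flour_jar above 0.163 m and horizontal distance between cocoa_jar and oats_jar above 0.163 m and (horizontal distance between bean_jar and coaster_cork below 0.012 m or horizontal distance between bean_jar and coaster_slate below 0.012 m or horizontal distance between bean_jar and coaster_green below 0.012 m) and height (world z) of bean_jar between 0.013 and 0.019 m and horizontal distance between bean_jar and oats_jar below 0.163 m and horizontal distance between spice_tin and cocoa_jar below 0.01 m and z of spice_tin in the frame of cocoa_jar between 0.081 and 0.088 m); the robot touches nothing.
It fails at once if the flour jar is shifted by more than 25 mm or knocked over (distance of flour_jar from where it was at the start of the episode above 0.025 m).
It fails at once if the oats jar is shifted by more than 25 mm or knocked over (distance of oats_jar from where it was at the start of the episode above 0.025 m).
It fails at once if the empty jar is shifted by more than 25 mm or knocked over (distance of empty_jar from where it was at the start of the episode above 0.025 m).
It fails at once if a small jar or the tin is tipped over (angle between any of lentil_jar, cocoa_jar, bean_jar, spice_tin's own z axis and vertical above 0.8 rad).
It also fails if it takes over 109 s, if anything falls off the work surface, if the arm or the gripper's body presses on something with over 40 N, if the wrist force passes 120 N, or if a joint passes its speed limit or range.

## Working session

There is one attempt and no reset: what is moved stays moved. The work goes in short steps, Python scripts to look and compute and a tool call to move; the robot and the scene stay as the last step left them, time stands still between calls to the robot, and variables do not carry over. Pictures are saved under pics/ and viewed, at most 14 in all, crops included, and the job is handed in when it is done.

Besides the shell and the picture viewer there is one more tool, called after ">>>" in YAML: its name, and indented under it one key for each argument. carry_out: Moves the arm, as the interface text tells. Its arguments: {"type":"object","properties":{"increments":{"type":"array","items":{"type":"array"}}},"required":["increments"]}

```bash
mkdir -p pics
python3 - <<'E'
from bench import robot
import cv2,numpy as np
np.set_printoptions(precision=4,suppress=True)
for n in("top","side"):
    cv2.imwrite(f"pics/{n}0.png",robot.snapshot(n)); print(n,robot.get_calibration(n))
o=robot.get_obs();print(o)
E
```

```text
top {'vfov': 42.76909216061968, 'cx': 320.4123322055538, 'cy': 242.6675417491032, 'T': array([[ 0.121 , -0.9697,  0.2124,  0.3117],
       [-0.9926, -0.1167,  0.0324,  0.0046],
       [-0.0067, -0.2148, -0.9766,  1.0891],
       [ 0.    ,  0.    ,  0.    ,  1.    ]])}
side {'vfov': 54.96206145708271, 'cx': 317.14702923095183, 'cy': 233.86385966508644, 'T': array([[-0.9815, -0.1063,  0.159 ,  0.3488],
       [-0.1906,  0.6161, -0.7643,  0.7866],
       [-0.0168, -0.7804, -0.625 ,  0.6855],
       [ 0.    ,  0.    ,  0.    ,  1.    ]])}
{'time': 0.1, 'joint_positions': array([-1.2951,  0.0879,  1.372 ,  0.    ,  1.6836, -0.1031]), 'qvel': array([-0.0013, -0.0019, -0.0041, -0.    ,  0.0001, -0.0005]), 'joint_torque': array([  0.0025, -34.1252, -30.3302,   0.072 ,   0.0304,  -0.0001]), 'tool_pos': array([ 0.2033, -0.5106,  0.2185]), 'ee_rot': array([-3.1397, -0.0002,  0.3788]), 'wrist_force': array([-0.5611,  0.7382, -0.5959]), 'wrist_torque': array([0.0445, 0.0044, 0.0134]), 'finger_force': 0.0, 'width': 0.0941551691623916}
```

View pics/top0.png

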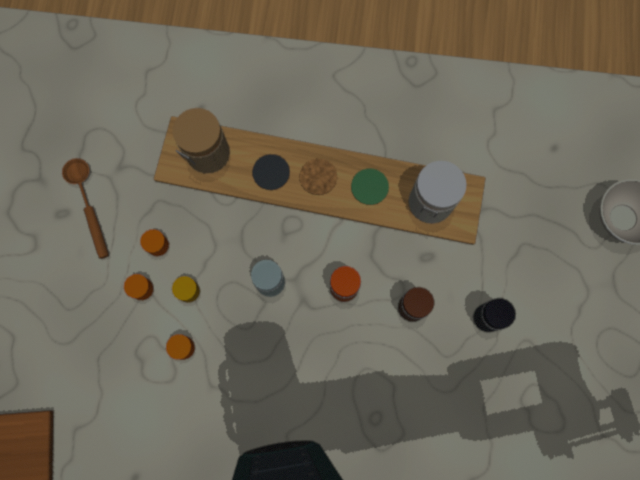

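View pics/side0.png

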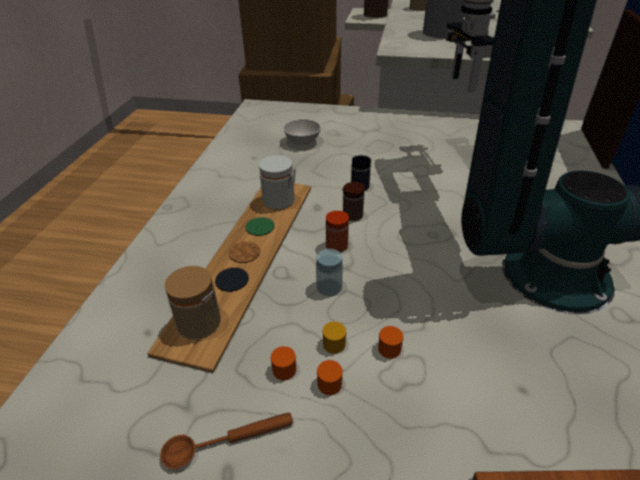

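The top view has the slate, cork and green coasters at (271,172), (318,177) and (370,187). The oats jar is on the left at (199,133) and the flour jar on the right at (441,186). The small jars are empty (267,277), lentils (346,281), cocoa (417,303) and beans (497,314), and the yellow tin is at (185,288). The side view agrees with this layout.

```bash
cat > h.py <<'E'
from bench import robot
import cv2,numpy as np
np.set_printoptions(precision=4,suppress=True)
def ray(n,u,v):
    c=robot.get_calibration(n);f=240/np.tan(np.radians(c['vfov']/2));T=c['T']
    return T[:3,3],T[:3,:3]@np.array([(u-c['cx'])/f,(v-c['cy'])/f,1])
def onz(n,u,v,z):
    o,d=ray(n,u,v);return (o+d*(z-o[2])/d[2])[:2]
def proj(n,p):
    c=robot.get_calibration(n);f=240/np.tan(np.radians(c['vfov']/2));q=np.linalg.inv(c['T'])@np.append(p,1)
    return np.array([c['cx']+f*q[0]/q[2],c['cy']+f*q[1]/q[2]])
def ring(img,n,xy,z,r,s,off,col=(255,255,0)):
    pts=[(proj(n,[xy[0]+r*np.cos(a),xy[1]+r*np.sin(a),z])-off+.5)*s for a in np.linspace(0,6.283,40)]
    cv2.polylines(img,[np.int32(pts)],True,col,1)
E
python3 - <<'E'
from h import *
im=cv2.imread('pics/top0.png');hsv=cv2.cvtColor(im,cv2.COLOR_BGR2HSV)
items=dict(slate=(271,172,.016,.035),cork=(318,177,.016,.035),green=(370,187,.016,.035),oats=(198,130,.122,.042),flour=(441,186,.122,.042),
 empty=(267,275,.084,.0255),lentil=(346,281,.084,.0255),cocoa=(418,302,.084,.0255),bean=(498,313,.084,.0255),tin=(185,288,.04,.0215))
x0,y0,s=130,90,2
vis=cv2.resize(im[y0:y0+260,x0:x0+400],None,fx=s,fy=s,interpolation=cv2.INTER_CUBIC)
for k,(u,v,z,r) in items.items():
    R=25 if k not in('oats','flour') else 32
    g=cv2.resize(im[v-R:v+R,u-R:u+R],None,fx=4,fy=4,interpolation=cv2.INTER_CUBIC)
    g=cv2.medianBlur(g,5)
    xy=onz('top',u,v,z);rp=abs(proj('top',[xy[0],xy[1]+r,z])[0]-proj('top',[xy[0],xy[1],z])[0])
    best=[]
    for ch in list(cv2.split(g))+[cv2.cvtColor(g,cv2.COLOR_BGR2HSV)[...,1]]:
        c=cv2.HoughCircles(ch,cv2.HOUGH_GRADIENT,1,400,param1=60,param2=12,minRadius=int(4*rp-5),maxRadius=int(4*rp+5))
        if c is not None: best.append((c[0,0,:2]+.5)/4-.5+[u-R,v-R])
    m=np.median(best,0) if best else np.array([u,v]);xy=onz('top',*m,z)
    print(k,hsv[v,u],rp.round(1),m,np.ptp(best,0) if best else None,xy)
    ring(vis,'top',xy,z,r,s,np.array([x0,y0]))
cv2.imwrite('pics/ov.png',vis)
E
```

```text
slate [100  35  44] 18.8 [270.5  171.75] [0.5  1.25] [0.6668 0.1476]
cork [ 16 144 101] 18.9 [318 177] None [0.6671 0.0595]
green [ 66 101  83] 19.0 [369.75 185.75] [0.5 1. ] [ 0.6617 -0.0365]
oats [ 17 123 108] 24.5 [196.   132.25] [1.25 5.75] [0.686  0.2678]
flour [110  12 129] 25.4 [441.875 182.375] [1.   1.75] [ 0.647  -0.1499]
empty [ 92  35 109] 15.2 [270.125 281.25 ] [0.25 0.  ] [0.4553 0.1128]
lentil [ 10 228 125] 15.3 [345.25  281.125] [1.75 6.25] [ 0.4705 -0.0108]
cocoa [  9 151  66] 15.5 [417.875 302.125] [0.25 0.25] [ 0.4502 -0.1331]
bean [132  61  21] 15.6 [499.    313.375] [0.25 0.5 ] [ 0.4477 -0.2662]
tin [ 23 234 124] 12.3 [185.5   288.875] [4.25 2.75] [0.4309 0.2608]
```

View pics/ov.png

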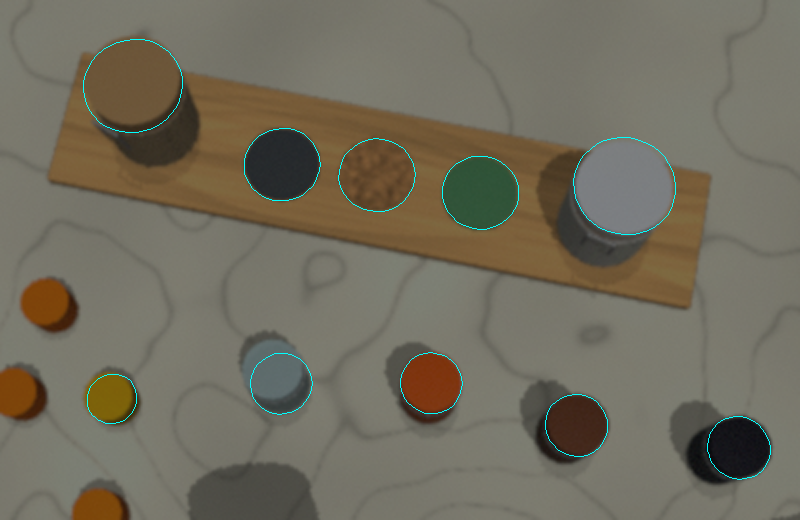

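Run:
```python
from h import *
im=cv2.imread('pics/side0.png');x0,y0,s=140,130,2
vis=cv2.resize(im[y0:y0+280,x0:x0+280],None,fx=s,fy=s,interpolation=cv2.INTER_CUBIC)
e=onz('top',266,274.5,.084);print(e)
for xy,z,r in [((.6668,.1476),.016,.035),((.6671,.0595),.016,.035),((.6617,-.0365),.016,.035),((.686,.2678),.122,.042),((.647,-.15),.122,.042),(e,.084,.0255),((.4705,-.0108),.084,.0255),((.4502,-.1331),.084,.0255),((.4477,-.2662),.084,.0255),((.4309,.2608),.04,.0215)]:
    ring(vis,'side',xy,z,r,s,np.array([x0,y0]))
cv2.imwrite('pics/ov2.png',vis)
```

```text
[0.4657 0.1211]
```

View pics/ov2.png

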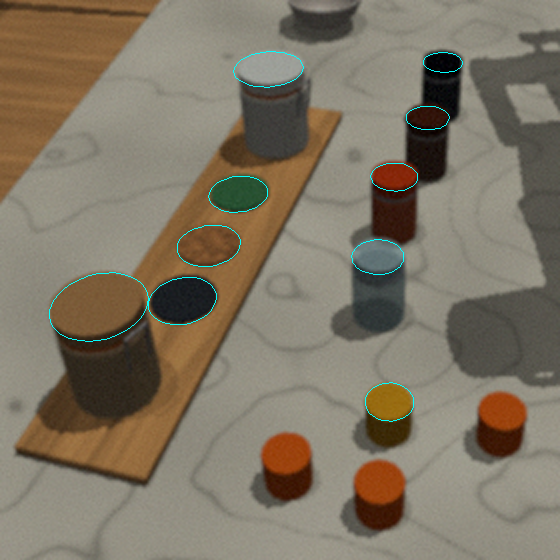

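The projected rings match the side view to within a couple of mm, so the position estimates hold. First I'll turn the tool to yaw 90°, so the fingers close across the row.

>>> carry_out:
  increments:
    - [0,[0,0,0],-8.5]
    - [0,[0,0,0],-8.5]
    - [0,[0,0,0],-8.5]
    - [0,[0,0,0],-8.5]
    - [0,[0,0,0],-8.5]
    - [0,[0,0,0],-8.5]
    - [0,[0,0,0],-8.5]
    - [0,[0,0,0],-8.8]

```text
time: 0.9
tool_pos: [0.2033, -0.5107, 0.2188]
ee_rot: [-3.141, -0.001, 1.573]
wrist_force: [0.4, -0.1, 0.3]
width: 0.0936
finger_force: 0.0
```

>>> carry_out:
  increments:
    - [0,[30.5,30.5,0],0]
    - [0,[30.5,30.5,0],0]
    - [0,[30.5,30.5,0],0]
    - [0,[30.5,30.5,0],0]
    - [0,[30.5,30.5,0],0]
    - [0,[30.5,30.5,0],0]
    - [0,[30.5,30.5,0],0]
    - [0,[30.5,30.5,0],0]

```text
time: 1.7
tool_pos: [0.449, -0.2663, 0.219]
ee_rot: [-3.141, -0.0, 1.567]
wrist_force: [0.2, -0.7, 0.8]
width: 0.0939
finger_force: 0.0
```

>>> carry_out:
  increments:
    - [0,[0,-1,30],0]
    - [0,[0,0,35],0]
    - [0,[0,0,35],0]
    - [0,[0,0,30],0]
    - [0,[0,0,25],0]
    - [0,[0,0,15],0]
    - [0,[0,0,9],0]
    - [0,[0,0,0],0]

```text
time: 2.5
tool_pos: [0.4462, -0.2671, 0.0388]
ee_rot: [-3.139, -0.002, 1.567]
wrist_force: [0.3, 0.9, -0.3]
width: 0.0942
finger_force: 0.0
```

>>> carry_out:
  increments:
    - [255,[0,0,0],0]
    - [255,[0,0,0],0]
    - [255,[0,0,0],0]
    - [255,[0,0,0],0]
    - [255,[0,0,0],0]
    - [255,[0,0,0],0]
    - [255,[0,0,0],0]
    - [255,[0,0,0],0]

```text
time: 3.3
tool_pos: [0.4479, -0.2681, 0.041]
ee_rot: [3.14, 0.001, 1.567]
wrist_force: [1.5, -0.3, 1.6]
width: 0.0537
finger_force: 30.0
```

>>> carry_out:
  increments:
    - [255,[0,0,-10],0]
    - [255,[0,0,-20],0]
    - [255,[0,0,-30],0]
    - [255,[0,0,-30],0]
    - [255,[0,0,-30],0]
    - [255,[0,0,-25],0]
    - [255,[0,0,-15],0]
    - [255,[20,10,0],0]

```text
time: 4.1
tool_pos: [0.4572, -0.25, 0.2031]
ee_rot: [3.139, 0.004, 1.564]
wrist_force: [0.7, -0.8, -1.6]
width: 0.0534
finger_force: 30.0
```

>>> carry_out:
  increments:
    - [255,[30,16,0],0]
    - [255,[38,20,0],0]
    - [255,[38,20,0],0]
    - [255,[38,20,0],0]
    - [255,[38,20,0],0]
    - [255,[38,20,0],0]
    - [255,[38,20,0],0]
    - [255,[38,20,0],0]

```text
time: 4.9
tool_pos: [0.6141, 0.049, 0.1992]
ee_rot: [-3.139, 0.001, 1.567]
wrist_force: [0.7, -0.2, -2.9]
width: 0.0537
finger_force: 30.0
```

>>> carry_out:
  increments:
    - [255,[38,20,0],0]
    - [255,[30,16,0],0]
    - [255,[20,10,0],0]
    - [255,[10,5,0],0]
    - [255,[0,0,0],0]
    - [255,[0,0,0],0]

```text
time: 5.5
tool_pos: [0.6652, 0.1443, 0.1999]
ee_rot: [-3.14, 0.001, 1.567]
wrist_force: [0.3, -0.1, -2.1]
width: 0.0534
finger_force: 30.0
```

>>> carry_out:
  increments:
    - [255,[3,1.5,20],0]
    - [255,[0,0,30],0]
    - [255,[0,0,30],0]
    - [255,[0,0,25],0]
    - [255,[0,0,18],0]
    - [255,[0,0,12],0]
    - [255,[0,0,6],0]
    - [255,[0,0,0],0]

```text
time: 6.3
tool_pos: [0.6669, 0.1475, 0.0592]
ee_rot: [-3.141, 0.0, 1.566]
wrist_force: [0.7, -0.0, -2.1]
width: 0.0539
finger_force: 30.0
```

Run:
```python
from h import *
o=robot.get_obs();print(o['tool_pos'],o['wrist_force'])
im=robot.snapshot('top');im2=robot.snapshot('side')
a=cv2.resize(im[90:250,150:350],None,fx=2,fy=2);b=cv2.resize(im2[180:340,150:350],None,fx=2,fy=2)
cv2.imwrite('pics/p1.png',np.hstack([a,b]))
```

```text
[0.6669 0.1475 0.0592] [ 0.7233 -0.0027 -2.1356]
```

View pics/p1.png

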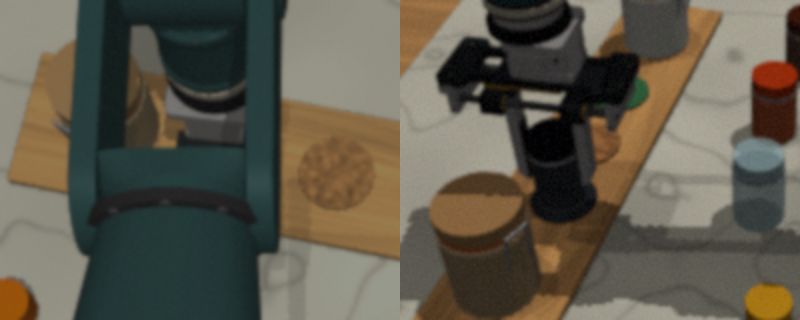

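The side crop shows the bean jar held upright just above the slate, at about (560,190) in the picture. I'll lower it the last few mm, release it and rise.

>>> carry_out:
  increments:
    - [255,[0,0,2.5],0]
    - [255,[0,0,0.5],0]
    - [255,[0,0,0],0]
    - [0,[0,0,0],0]
    - [0,[0,0,0],0]
    - [0,[0,0,0],0]
    - [0,[0,0,0],0]
    - [0,[0,0,0],0]

```text
time: 7.2
tool_pos: [0.6673, 0.1483, 0.0566]
ee_rot: [3.141, 0.0, 1.567]
wrist_force: [0.0, -0.3, 0.1]
width: 0.09
finger_force: 0.0
```

>>> carry_out:
  increments:
    - [0,[0,0,-10],0]
    - [0,[0,0,-25],0]
    - [0,[0,0,-35],0]
    - [0,[0,0,-35],0]
    - [0,[0,0,-35],0]
    - [0,[-20,-20,-20],0]
    - [0,[-30,-30,0],0]
    - [0,[-28,-35,0],0]

```text
time: 8.0
tool_pos: [0.582, 0.0699, 0.2185]
ee_rot: [3.138, 0.0, 1.568]
wrist_force: [0.7, -0.8, -0.2]
width: 0.094
finger_force: 0.0
```

>>> carry_out:
  increments:
    - [0,[-24,-33,0],0]
    - [0,[-24,-33,0],0]
    - [0,[-20,-28,0],0]
    - [0,[-12,-17.5,10],0]
    - [0,[0,0,20],0]
    - [0,[0,0,20],0]
    - [0,[0,0,0],0]
    - [0,[0,0,0],0]

```text
time: 8.8
tool_pos: [0.4703, -0.009, 0.1673]
ee_rot: [3.141, 0.0, 1.567]
wrist_force: [-0.5, 0.5, 0.6]
width: 0.0943
finger_force: 0.0
```

>>> carry_out:
  increments:
    - [0,[-1.5,0,30],0]
    - [0,[0,0,35],0]
    - [0,[0,0,30],0]
    - [0,[0,0,20],0]
    - [0,[0,0,12],0]
    - [0,[0,0,0],0]
    - [255,[0,0,0],0]
    - [255,[0,0,0],0]

```text
time: 9.6
tool_pos: [0.4717, -0.0107, 0.0414]
ee_rot: [3.138, 0.001, 1.567]
wrist_force: [-0.3, -0.3, -0.1]
width: 0.0814
finger_force: 0.0
```

>>> carry_out:
  increments:
    - [255,[0,0,0],0]
    - [255,[0,0,0],0]
    - [255,[0,0,0],0]
    - [255,[0,0,0],0]
    - [255,[0,0,0],0]

```text
time: 10.1
tool_pos: [0.4707, -0.0106, 0.0399]
ee_rot: [3.14, 0.0, 1.567]
wrist_force: [1.0, -0.2, 1.3]
width: 0.0538
finger_force: 30.0
```

>>> carry_out:
  increments:
    - [255,[0,0,-10],0]
    - [255,[0,0,-20],0]
    - [255,[0,0,-30],0]
    - [255,[0,0,-30],0]
    - [255,[0,0,-30],0]
    - [255,[0,0,-25],0]
    - [255,[0,0,-15],0]
    - [255,[-2,15,0],0]

```text
time: 10.9
tool_pos: [0.4853, -0.0124, 0.2029]
ee_rot: [3.137, 0.001, 1.568]
wrist_force: [1.5, -0.6, -1.6]
width: 0.0537
finger_force: 30.0
```

>>> carry_out:
  increments:
    - [255,[-4,30,0],0]
    - [255,[-5,36,0],0]
    - [255,[-5,36,0],0]
    - [255,[-4,32,0],0]
    - [255,[-3,24,0],0]
    - [255,[-2,12,0],0]
    - [255,[-1,6,0],0]
    - [255,[0,0,0],0]

```text
time: 11.7
tool_pos: [0.6609, -0.0372, 0.1984]
ee_rot: [-3.139, -0.0, 1.567]
wrist_force: [-0.4, 0.3, -2.6]
width: 0.0538
finger_force: 30.0
```

>>> carry_out:
  increments:
    - [255,[0,0,20],0]
    - [255,[0,0,30],0]
    - [255,[0,0,30],0]
    - [255,[0,0,25],0]
    - [255,[0,0,18],0]
    - [255,[0,0,12],0]
    - [255,[0,0,6],0]
    - [255,[0,0,0],0]

```text
time: 12.5
tool_pos: [0.6605, -0.0371, 0.0582]
ee_rot: [-3.141, -0.0, 1.567]
wrist_force: [0.0, 0.4, -2.7]
width: 0.0541
finger_force: 30.0
```

>>> carry_out:
  increments:
    - [255,[0,0,2],0]
    - [255,[0,0,0.5],0]
    - [255,[0,0,0],0]
    - [0,[0,0,0],0]
    - [0,[0,0,0],0]
    - [0,[0,0,0],0]
    - [0,[0,0,0],0]
    - [0,[0,0,0],0]

```text
time: 13.3
tool_pos: [0.6612, -0.0372, 0.0562]
ee_rot: [3.141, 0.0, 1.567]
wrist_force: [-0.6, -0.8, 0.3]
width: 0.0899
finger_force: 0.0
```

>>> carry_out:
  increments:
    - [0,[0,0,-10],0]
    - [0,[0,0,-25],0]
    - [0,[0,0,-35],0]
    - [0,[0,0,-35],0]
    - [0,[0,0,-35],0]
    - [0,[-10,-20,-20],0]
    - [0,[-14,-30,0],0]
    - [0,[-14,-35,0],0]

```text
time: 14.1
tool_pos: [0.576, -0.0752, 0.218]
ee_rot: [3.138, 0.001, 1.568]
wrist_force: [0.5, 0.3, -0.2]
width: 0.0943
finger_force: 0.0
```

>>> carry_out:
  increments:
    - [0,[-16,-36,0],0]
    - [0,[-16,-36,0],0]
    - [0,[-15,-32,0],0]
    - [0,[-10,-21,10],0]
    - [0,[0,0,20],0]
    - [0,[0,0,20],0]
    - [0,[0,0,0],0]
    - [0,[0,0,0],0]

```text
time: 14.9
tool_pos: [0.4508, -0.1314, 0.1667]
ee_rot: [3.141, 0.0, 1.567]
wrist_force: [0.3, -0.2, 0.3]
width: 0.0937
finger_force: 0.0
```

>>> carry_out:
  increments:
    - [0,[-1.5,-0.5,30],0]
    - [0,[0,0,35],0]
    - [0,[0,0,30],0]
    - [0,[0,0,20],0]
    - [0,[0,0,12],0]
    - [0,[0,0,0],0]
    - [255,[0,0,0],0]
    - [255,[0,0,0],0]

```text
time: 15.7
tool_pos: [0.4517, -0.1335, 0.0409]
ee_rot: [3.138, 0.001, 1.567]
wrist_force: [-0.9, -0.2, 0.5]
width: 0.0815
finger_force: 0.0
```

>>> carry_out:
  increments:
    - [255,[0,0,0],0]
    - [255,[0,0,0],0]
    - [255,[0,0,0],0]
    - [255,[0,0,0],0]
    - [255,[0,0,0],0]

```text
time: 16.2
tool_pos: [0.4506, -0.133, 0.0394]
ee_rot: [3.141, 0.0, 1.567]
wrist_force: [0.7, -0.2, 1.3]
width: 0.0537
finger_force: 30.0
```

>>> carry_out:
  increments:
    - [255,[0,0,-10],0]
    - [255,[0,0,-20],0]
    - [255,[0,0,-30],0]
    - [255,[0,0,-30],0]
    - [255,[0,0,-30],0]
    - [255,[0,0,-25],0]
    - [255,[0,0,-15],0]
    - [255,[15,17,0],0]

```text
time: 17.0
tool_pos: [0.4676, -0.1195, 0.2026]
ee_rot: [3.137, 0.003, 1.564]
wrist_force: [0.4, 0.1, -1.6]
width: 0.0535
finger_force: 30.0
```

>>> carry_out:
  increments:
    - [255,[24,27,0],0]
    - [255,[32,36,0],0]
    - [255,[32,36,0],0]
    - [255,[32,36,0],0]
    - [255,[28,32,0],0]
    - [255,[18,20,0],0]
    - [255,[11,13,0],0]
    - [255,[0,0,0],0]

```text
time: 17.8
tool_pos: [0.6685, 0.0601, 0.1975]
ee_rot: [-3.139, -0.0, 1.57]
wrist_force: [0.2, -0.5, -1.6]
width: 0.0538
finger_force: 30.0
```

Run:
```python
from h import *
o=robot.get_obs();print(o['tool_pos'],o['wrist_force'])
im2=robot.snapshot('side')
x0,y0,s=150,130,2
b=cv2.resize(im2[y0:y0+200,x0:x0+200],None,fx=s,fy=s,interpolation=cv2.INTER_CUBIC)
for xy,c in (((.6668,.1476),(255,255,0)),((.6617,-.0365),(255,255,0))):
    ring(b,'side',xy,.1,.0255,s,np.array([x0,y0]),c)
cv2.imwrite('pics/p2.png',b)
```

```text
[0.6685 0.0601 0.1975] [ 0.1849 -0.4816 -1.5905]
```

View pics/p2.png

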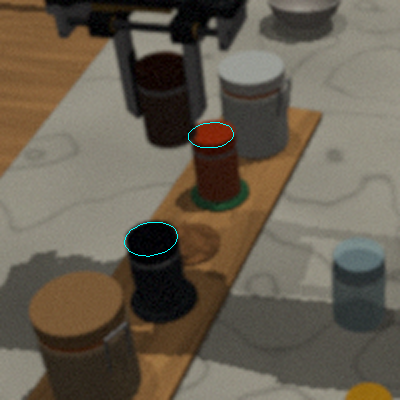

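The bean lid at (152,238) and the lentil lid at (211,135) both sit inside their expected rings. The cocoa jar is held upright above the cork, so I'll lower it.

>>> carry_out:
  increments:
    - [255,[0,-1,20],0]
    - [255,[0,0,30],0]
    - [255,[0,0,30],0]
    - [255,[0,0,25],0]
    - [255,[0,0,18],0]
    - [255,[0,0,12],0]
    - [255,[0,0,5],0]
    - [255,[0,0,0],0]

```text
time: 18.65
tool_pos: [0.6665, 0.0578, 0.0589]
ee_rot: [-3.141, 0.0, 1.567]
wrist_force: [-0.3, -0.7, -1.7]
width: 0.0536
finger_force: 30.0
```

>>> carry_out:
  increments:
    - [255,[0,0,2],0]
    - [255,[0,0,0],0]
    - [255,[0,0,0],0]
    - [0,[0,0,0],0]
    - [0,[0,0,0],0]
    - [0,[0,0,0],0]
    - [0,[0,0,0],0]
    - [0,[0,0,0],0]

```text
time: 19.45
tool_pos: [0.667, 0.0583, 0.0571]
ee_rot: [3.141, 0.0, 1.567]
wrist_force: [-0.1, -0.5, -0.5]
width: 0.0904
finger_force: 0.0
```

>>> carry_out:
  increments:
    - [0,[0,0,-10],0]
    - [0,[0,0,-25],0]
    - [0,[0,0,-35],0]
    - [0,[0,0,-35],0]
    - [0,[0,0,-35],0]
    - [0,[10,-20,-20],0]
    - [0,[22,-30,0],0]
    - [0,[26,-33,0],0]

```text
time: 20.25
tool_pos: [0.5842, 0.1165, 0.2191]
ee_rot: [3.138, -0.0, 1.565]
wrist_force: [0.2, 1.8, -0.6]
width: 0.094
finger_force: 0.0
```

>>> carry_out:
  increments:
    - [0,[28,-33,0],0]
    - [0,[28,-33,0],0]
    - [0,[28,-33,0],0]
    - [0,[26,-28,0],0]
    - [0,[22,-18,0],0]
    - [0,[10,-8,0],0]
    - [0,[0,0,0],0]

```text
time: 20.95
tool_pos: [0.4312, 0.2601, 0.2178]
ee_rot: [3.14, -0.0, 1.57]
wrist_force: [0.9, -0.3, -0.1]
width: 0.0937
finger_force: 0.0
```

>>> carry_out:
  increments:
    - [0,[0,0,30],0]
    - [0,[0,0,40],0]
    - [0,[0,0,40],0]
    - [0,[0,0,35],0]
    - [0,[0,0,25],0]
    - [0,[0,0,15],0]
    - [0,[0,0,5],0]
    - [0,[0,0,0],0]

```text
time: 21.75
tool_pos: [0.4321, 0.2582, 0.0263]
ee_rot: [-3.14, 0.001, 1.566]
wrist_force: [0.3, -0.1, 0.6]
width: 0.0938
finger_force: 0.0
```

Run:
```python
from h import *
print(robot.get_obs()['tool_pos'])
im2=robot.snapshot('side')
x0,y0,s=150,130,2
b=cv2.resize(im2[y0:y0+280,x0:x0+280],None,fx=s,fy=s,interpolation=cv2.INTER_CUBIC)
ring(b,'side',(.667,.059),.1,.0255,s,np.array([x0,y0]))
cv2.imwrite('pics/p3.png',b)
```

```text
[0.4321 0.2582 0.0263]
```

View pics/p3.png

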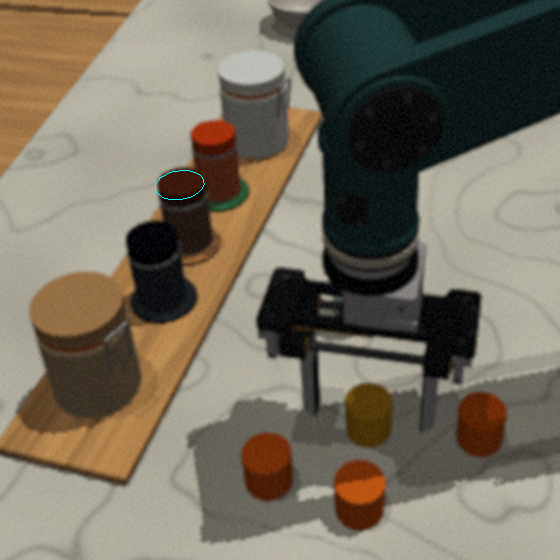

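The yellow tin at (369,415) is centred between the fingers with clear space around it. The cocoa lid at (181,185) matches its ring.

>>> carry_out:
  increments:
    - [0,[1.5,0,6],0]
    - [0,[0,0,0],0]
    - [255,[0,0,0],0]
    - [255,[0,0,0],0]
    - [255,[0,0,0],0]
    - [255,[0,0,0],0]
    - [255,[0,0,0],0]
    - [255,[0,0,0],0]

```text
time: 22.6
tool_pos: [0.4316, 0.2607, 0.021]
ee_rot: [3.142, 0.0, 1.567]
wrist_force: [-0.9, 0.2, 0.5]
width: 0.0494
finger_force: 0.0
```

>>> carry_out:
  increments:
    - [255,[0,0,0],0]
    - [255,[0,0,0],0]
    - [255,[0,0,0],0]

```text
time: 22.9
tool_pos: [0.4316, 0.2607, 0.021]
ee_rot: [3.142, 0.0, 1.567]
wrist_force: [-0.3, -0.2, 0.9]
width: 0.0421
finger_force: 30.0
```

>>> carry_out:
  increments:
    - [255,[0,0,-10],0]
    - [255,[0,0,-25],0]
    - [255,[0,0,-35],0]
    - [255,[0,0,-40],0]
    - [255,[0,0,-35],0]
    - [255,[0,0,-25],0]
    - [255,[0,0,-10],0]
    - [255,[-13,15,0],0]

```text
time: 23.7
tool_pos: [0.4464, 0.249, 0.2034]
ee_rot: [3.138, -0.002, 1.57]
wrist_force: [-0.0, -0.3, -1.6]
width: 0.0422
finger_force: 30.0
```

>>> carry_out:
  increments:
    - [255,[-24,28,0],0]
    - [255,[-32,37,0],0]
    - [255,[-32,37,0],0]
    - [255,[-32,37,0],0]
    - [255,[-30,36,0],0]
    - [255,[-22,26,0],0]
    - [255,[-13,15,0],0]
    - [255,[-4,5,0],0]

```text
time: 24.5
tool_pos: [0.6675, 0.0558, 0.1984]
ee_rot: [-3.138, 0.0, 1.565]
wrist_force: [-0.5, 0.7, -1.0]
width: 0.0421
finger_force: 30.0
```

>>> carry_out:
  increments:
    - [255,[0,0,15],0]
    - [255,[0,0,20],0]
    - [255,[0,0,20],0]
    - [255,[0,0,10],0]
    - [255,[0,0,5],0]
    - [255,[0,0,0],0]
    - [255,[0,0,0],0]
    - [255,[0,0,0],0]

```text
time: 25.3
tool_pos: [0.6675, 0.058, 0.1325]
ee_rot: [3.139, 0.0, 1.567]
wrist_force: [0.1, 0.2, -0.6]
width: 0.0422
finger_force: 30.0
```

Run:
```python
from h import *
print(robot.get_obs()['tool_pos'])
im2=robot.snapshot('side')
x0,y0,s=180,150,4
b=cv2.resize(im2[y0:y0+120,x0:x0+120],None,fx=s,fy=s,interpolation=cv2.INTER_CUBIC)
cv2.imwrite('pics/p4.png',b)
```

```text
[0.6675 0.058  0.1325]
```

View pics/p4.png

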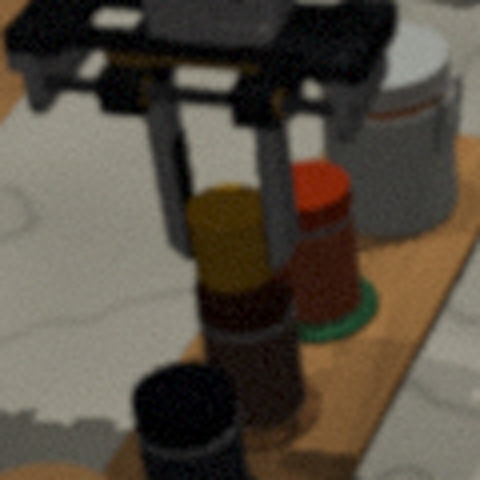

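The tin hangs about 10 mm above the cocoa lid and is lined up with the jar axis. I'll lower it in small steps.

>>> carry_out:
  increments:
    - [255,[0,0,5],0]
    - [255,[0,0,3],0]
    - [255,[0,0,1.5],0]
    - [255,[0,0,0],0]
    - [255,[0,0,0],0]
    - [255,[0,0,0],0]

```text
time: 25.95
tool_pos: [0.6669, 0.0578, 0.1214]
ee_rot: [-3.142, 0.0, 1.567]
wrist_force: [-0.0, -0.5, -1.5]
width: 0.0424
finger_force: 30.0
```

>>> carry_out:
  increments:
    - [255,[0,0,1],0]
    - [255,[0,0,0],0]
    - [255,[0,0,0],0]
    - [255,[0,0,0],0]

```text
time: 26.35
tool_pos: [0.6671, 0.0578, 0.121]
ee_rot: [3.141, 0.0, 1.567]
wrist_force: [-1.0, -0.1, 2.1]
width: 0.0416
finger_force: 30.0
```

Wrist force went from -1.5 to +2.1 N, so the tin is in contact. I'll release it and rise.

>>> carry_out:
  increments:
    - [0,[0,0,0],0]
    - [0,[0,0,0],0]
    - [0,[0,0,0],0]
    - [0,[0,0,0],0]
    - [0,[0,0,0],0]
    - [0,[0,0,0],0]

```text
time: 26.95
tool_pos: [0.6669, 0.0578, 0.1204]
ee_rot: [-3.142, 0.0, 1.567]
wrist_force: [0.5, -1.5, 0.3]
width: 0.0868
finger_force: 0.0
```

>>> carry_out:
  increments:
    - [0,[0,0,-8],0]
    - [0,[0,0,-20],0]
    - [0,[0,0,-30],0]
    - [0,[0,0,-30],0]
    - [0,[0,-35,0],0]
    - [0,[0,-40,0],0]
    - [0,[0,-45,0],0]
    - [0,[0,-45,0],0]

```text
time: 27.75
tool_pos: [0.5005, 0.0584, 0.2091]
ee_rot: [3.141, 0.0, 1.567]
wrist_force: [-0.5, -0.0, 0.7]
width: 0.0935
finger_force: 0.0
```

>>> carry_out:
  increments:
    - [0,[-40,-25,0],0]
    - [0,[-45,0,0],0]
    - [0,[-45,0,0],0]
    - [0,[-45,0,0],0]
    - [0,[-45,0,0],0]
    - [0,[-45,0,0],0]
    - [0,[-30,0,0],0]
    - [0,[0,0,0],0]

```text
time: 28.55
tool_pos: [0.4754, -0.2401, 0.2088]
ee_rot: [3.142, 0.001, 1.562]
wrist_force: [0.8, 0.5, -0.2]
width: 0.0939
finger_force: 0.0
```

Run:
```python
from h import *
for n,x0,y0,s in(('top',240,110,3),('side',180,130,3)):
    im=robot.snapshot(n)
    b=cv2.resize(im[y0:y0+130,x0:x0+130],None,fx=s,fy=s,interpolation=cv2.INTER_CUBIC);o=np.array([x0,y0])
    for xy in((.6668,.1476),(.6617,-.0365)): ring(b,n,xy,.1,.0255,s,o)
    ring(b,n,(.6671,.0595),.14,.0215,s,o); ring(b,n,(.6671,.0595),.1,.0255,s,o,(0,255,255))
    a=b if n=='top' else np.hstack([a,b])
cv2.imwrite('pics/fin.png',a)
```

```text
(no output)
```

View pics/fin.png

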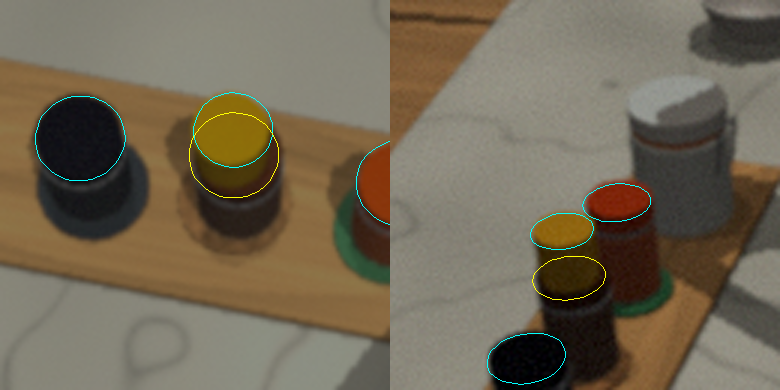

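In both views the jar lids and the tin's top sit within about 1–2 mm of their target rings, and everything is upright. I'm handing the job in.

```bash
python3 -c "
from bench import robot
print(robot.close_job())"
```

```text
the job is handed in; nothing more can be done
None
```

The job is handed in at about 29 s of the 109 s allowed: lentils next to the flour, cocoa in the middle with the yellow tin on top, and beans next to the oats, all upright and within about 2 mm of target in the last pictures; the judge's verdict was not shown.

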